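Roll a model gearbox casing plug-up and take out its locking plug

TASK

On the hobby bench lies a six-sided blue gearbox casing with an orange wing plug pointing sideways and down. Roll the casing over on the bench, one face at a time and letting it settle on each, never lifting it off the bench, until the plug points straight up; then twist the plug the short way until its wing lines up with the casing's length, pull it out, and put it in the white bowl. Leave the casing lying with its plug hole up, the bowl upright where it is, and the wheel, screwdriver and pencil pot undisturbed.

Things in the scene. Friction and masses are not known exactly. Their poses are not given: they have to be found in the camera images.
- casing_center (a point): Middle of the loose casing (0.7 kg +-25%, 154 mm long). x: along its length; z: out through the plug's face (up when the plug is on top). End plates: black rubber-rimmed hexagons, 90 mm across flats, 12 mm thick; between them a blue hexagonal tube, 54 mm across flats, 130 mm long, faces parallel to the plates'. Height 45 mm lying on a face, 52 on an edge. At the start z points sideways, 30 degrees below level.
- tube_face (a point): Middle of the tube face that carries the plug, 27 mm along z from the casing's middle; same axes. Rolling away from its side, 60 degrees per face, brings it on top in two rolls. Pushed forward and up at the tube's side edge (31 mm out from the middle, 45 mm high) along the arc about its far lower edge (26 mm beyond the middle), it tips without sliding (2 to 5 N) and after 30 degrees falls on the next face. Yellow lines: the two faces beside it.
- plug_grip (a point): Middle of the loose orange plug's wing, a bar 44 mm long (x), 12 thick (y), 16 high (z, outward, the pulling direction), 35 mm from the casing's middle. Its foot is on the tube's face, its top 1.5 mm inside the plates' edge. At the start it is locked, 60 degrees anticlockwise of the casing's length (seen from outside); turned clockwise to lie along it (within 10 degrees) it is free. No stop beyond.
- plug_lug (a point): Bottom of the plug, 20 mm below the middle of its wing; same axes. Here a 22 x 8 mm cross-lug, in line with the wing, hooks inside the tube under a slot that runs along the casing's length. A spring presses it there: stiff to turn (up to 0.2 N m), it stays as left. When freed, the plug rises up to 3 mm; 15 mm of straight pull brings it out. Plug 40 g.
- bowl: White bowl, loose, 0.35 kg. Origin at the centre of its underside on the bench; z up. Rim 140 mm across and 55 mm above the bench, inner floor about 60 mm across at 5 mm height, wall 4 mm.
- wheel: Bystander: black model-car wheel lying flat, 115 mm across, 45 mm high; origin at the centre of its underside.
- screwdriver: Bystander: red-handled screwdriver lying on the bench, 190 mm long along its x axis (handle to -x), 26 mm thick; origin under its middle.
- pencil_pot: Bystander: blue pot of pencils, 76 mm across, pot 85 mm high, pencils to 165 mm; origin at the centre of its underside.
Things that resemble listed ones, but are neither listed nor needed, are in the scene too. What is shaped like the part that bears casing_center but purple is not meant.

How it is judged:
By the outcome, as a careful person would: the job done as asked, in the order asked, and still so for the second after the job is handed in, with the robot touching nothing.
It also fails if it takes over 66 s, if anything falls off the work surface, if the arm or the gripper's body presses on something with over 40 N, if the wrist force passes 120 N, or if a joint passes its speed limit or range.

ROBOT

A 7-joint arm with a two-finger parallel gripper is mounted at the origin on the work surface. World frame = base frame: x ahead of the robot, y to its left, z up, the work surface at z = 0. Lengths are in m, angles in rad, forces in N, time in s.
With the tool pointing down it reaches from about 0.4 to 0.85 m from the base axis. Payload 10.4 kg.
Tool frame: the origin (TCP) lies at the very end of the fingers, on their centre line; the grasp point (between the pads) lies 19 mm behind it (env.grip_point_offset is the distance from the TCP to the grasp point, in m); z points along the fingers, y is the line along which they close (so a half turn about z gives the same grasp; the last joint's range is limited). The gripper opens to 87 mm and grips with 3 to 60 N. Pads are 19 mm wide; open, the fingers measure 117 mm over their backs; the gripper's body (75 mm by 190 mm) begins 51 mm behind the grasp point.
Start: joints at [-1.133, 0.332, -0.065, 1.46, 0.022, 1.35, -0.088], TCP at [0.278, 0.56, 0.223] pointing down, gripper open.
Joint ranges: [-2.6, 2.6], [-0.5, 2.12], [-1.47, 1.34], [0.16, 2.42], [-1.27, 4.41], [0.06, 2.06], [-2.6, 2.6]. Speed limits (rad/s): [2.22, 2.22, 2.79, 2.79, 3.14, 3.14, 3.14].

INTERFACE

Orientations are given as a rotation vector (axis times angle).
In Python, from station import env gives the robot as it stands.
- The arm moves only by the tool send_rows, never from a script. Its argument "targets" is a list of rows, each an object of numbers: "tx", "ty", "tz": the shift along the world's x, y, z as a fraction of full scale; "rx", "ry", "rz": the turn, a rotation vector about the world's x, y, z as a fraction of full scale; "fingers": the closure, from -1 (fully open) to 1 (shut), so that 0 is half open. In form: [{"tx": .., "ty": .., "tz": .., "rx": .., "ry": .., "rz": .., "fingers": ..}, ...]. A call has exactly 8 rows; each row is the pose to reach, as a shift and turn from the pose commanded when the call began; what a row does not reach only later rows make up. Full scale, the value 1, is 40 cm for a shift and 45 degrees for a turn. A row lasts 1/10 s, in which the tool goes at most 50 mm and 8.59 degrees, less where a joint would pass 70% of its speed; a pose out of reach is approached as far as the arm can. A call with a number of a shift or a turn outside -1 to 1 is refused whole. A call with a gripper value outside its range is refused whole. The fingers move at their own pace and stop on an object; "newtons" is the grip in N (left out, the last holds). Time passes only in rows, so rows that repeat a pose let the fingers close, or fill a call up. It gives the time, the measured TCP pose, the force, the opening and the grip force at its end, in the units of the state.
- env.read_state(): the state, without advancing time (a new reading comes with each control period).
- env.grab_frame(name): name is "scene" or "top"; returns the picture (420x560x3 uint8, blue, green, red); there is no depth.
- env.camera_model(name): a dict with "intrinsics" (3x3 intrinsics, pixels), "k1" (the pictures are not rectified: a ray, as slopes to the right and down, at radius r is drawn at 1 + k1 r^2 times it, then the intrinsics apply), "R" (3x3) and "t" (3): a world point X has camera coordinates R X + t. Camera axes: x right, y down, z forward; pixel columns grow to the right and rows downward; lengths in m; the calibration is good to about 2 mm. A picture is of the moment at which its call begins. camera_model takes no time and is no camera call.
- env.close_job(): hands the job in; it is judged then, once.
The state is a dict: "time_s": time; "joints": joint angles; "qd": joint speeds; "joint_torque": joint torques, N m; "position": TCP position; "orientation": TCP orientation; "wrist_force": force on the tool from outside, world axes, zero at the start; "torque": the same for the moment, N m; "finger_gap": finger opening in m; "finger_force": force on a finger pad.
Only numpy, scipy, OpenCV 4.12 (cv2) and the standard library are available. Lean on these libraries where they do the work, as an engineer would, in place of code of your own. Each camera call takes 0.05 s, during which the arm holds its last target. There are 200 camera calls.

## Working session

There is one attempt and no reset: what is moved stays moved. The work goes in short steps, Python scripts to look and compute and a tool call to move; the robot and the scene stay as the last step left them, time stands still between calls to the robot, and variables do not carry over. Pictures are saved under pics/ and viewed, at most 14 in all, crops included, and the job is handed in when it is done.

Besides the shell and the picture viewer there is one more tool, called after "Emit:" by a JSON object that holds its "fn" and its "kwargs". send_rows: Moves the arm, as the interface text tells. Shift numbers are shares of 40 cm and turn numbers shares of 45 degrees, none past 1 either way. Its arguments: {"type":"object","properties":{"targets":{"type":"array"},"newtons":{"type":"number"}},"required":["targets"]}

```bash
ls; mkdir -p pics
cat > h.py <<'E'
import numpy as np, cv2
from scipy.spatial.transform import Rotation as R
from station import env
def proj(name,X):
    c=env.camera_model(name);X=np.atleast_2d(X);p=X@np.array(c['R']).T+np.array(c['t'])
    s=p[:,:2]/p[:,2:];r2=(s**2).sum(1,keepdims=True);s=s*(1+c['k1']*r2)
    K=np.array(c['intrinsics']);return s@K[:2,:2].T+K[:2,2]
def ray(name,uv):
    c=env.camera_model(name);K=np.array(c['intrinsics']);uv=np.atleast_2d(uv).astype(float)
    d=(uv-K[:2,2])@np.linalg.inv(K[:2,:2]).T;s=d.copy()
    for _ in range(20): s=d/(1+c['k1']*(s**2).sum(1,keepdims=True))
    Rm=np.array(c['R']);return -Rm.T@np.array(c['t']), np.c_[s,np.ones(len(s))]@Rm
def atz(name,uv,z):
    o,d=ray(name,uv);z=np.broadcast_to(z,len(d));return o+d*((z-o[2])/d[:,2])[:,None]
def both(a,b):
    # triangulate scene pixel a, top pixel b
    A=[];B=[]
    for n,p in(('scene',a),('top',b)):
        o,d=ray(n,p);d=d[0]/np.linalg.norm(d[0]);M=np.eye(3)-np.outer(d,d);A.append(M);B.append(M@o)
    return np.linalg.solve(sum(A),sum(B))
def st():
    s=env.read_state();print({k:np.round(s[k],3).tolist() for k in('time_s','joints','position','orientation','wrist_force','torque','finger_gap','finger_force')})
def crop(name,x0,y0,x1,y1,f,out):
    im=env.grab_frame(name)[y0:y1,x0:x1];cv2.imwrite(out,cv2.resize(im,None,fx=f,fy=f,interpolation=cv2.INTER_CUBIC))
E
python3 - <<'E'
from h import *
a=env.grab_frame('scene');b=env.grab_frame('top')
cv2.imwrite('pics/s0.png',a);cv2.imwrite('pics/t0.png',b)
st()
for n in('scene','top'):
    c=env.camera_model(n);print(n,np.array(c['intrinsics']).tolist(),c['k1'],np.round(-np.array(c['R']).T@c['t'],3),np.round(c['R'],2).tolist())
print(env.grip_point_offset)
E
```

```text
pics
{'time_s': 0.1, 'joints': [-1.133, 0.333, -0.065, 1.461, 0.022, 1.35, -0.089], 'position': [0.278, 0.559, 0.222], 'orientation': [-0.717, -3.058, 0.002], 'wrist_force': [0.803, -0.021, -0.278], 'torque': [0.016, -0.059, 0.051], 'finger_gap': 0.087, 'finger_force': 0.0}
scene [[498.9822504729697, 0.0, 272.79482715217483], [0.0, 498.9822504729697, 210.90005681422235], [0.0, 0.0, 1.0]] -0.002088617809636657 [ 1.246 -0.278  1.025] [[0.44, 0.9, -0.02], [0.71, -0.36, -0.61], [-0.55, 0.26, -0.79]]
top [[448.0712931124949, 0.0, 277.8149810100415], [0.0, 448.0712931124949, 213.74661256955068], [0.0, 0.0, 1.0]] -0.1073007116255462 [0.315 0.054 1.372] [[-0.03, -1.0, -0.01], [-0.98, 0.03, -0.18], [0.18, 0.0, -0.98]]
0.0187
```

View pics/s0.png

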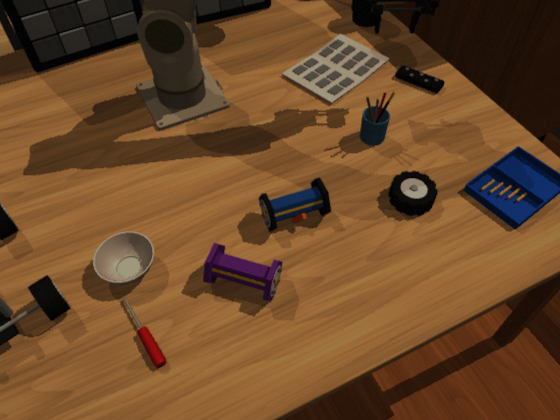

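View pics/t0.png

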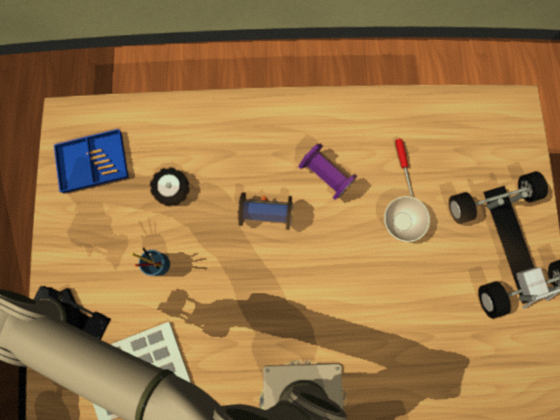

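The blue casing is at scene (295,205) and top (266,210), with orange showing at scene (300,216) and top (264,198). These could be mistaken for it:
- the purple casing, at scene (242,272) and top (328,172)
- the blue tray with orange sticks, at scene (515,187) and top (92,160)
- the blue pot, at scene (375,125)

By the description I choose the blue one with the orange plug, and I'll check it in a close crop.

Run:
```python
import cv2,numpy as np
a=cv2.imread('pics/s0.png')[170:240,245:345];b=cv2.imread('pics/t0.png')[175:245,220:320]
f=lambda i:cv2.resize(i,None,fx=8,fy=8,interpolation=cv2.INTER_CUBIC)[:, :]
o=np.vstack([cv2.resize(a,(420,294),interpolation=2),cv2.resize(b,(420,294),interpolation=2)])
o=np.hstack([cv2.resize(a,(400,280),interpolation=2),cv2.resize(b,(400,280),interpolation=2)])
cv2.imwrite('pics/c0.png',np.clip(o.astype(float)*1.6,0,255).astype('uint8'))
```

```text
(no output)
```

View pics/c0.png

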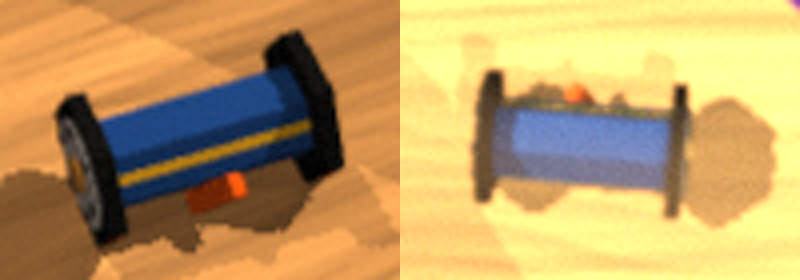

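The crop confirms the blue casing. The orange plug is on its far side (+x), below level, at about scene (299,217) and top (264,198). Next I fit the casing's pose and locate the bowl.

```bash
cat > fit.py <<'E'
from h import *
from scipy.optimize import minimize
S=4
def hexpts(r,xs):
    a=np.deg2rad(np.arange(0,360,60));return np.array([[x,r*np.cos(t),r*np.sin(t)] for x in xs for t in a])
TUBE=hexpts(.0312,(-.065,.065));PL=[hexpts(.052,(-.077,-.065)),hexpts(.052,(.065,.077))]
def mask(im):
    b,g,r=[im[...,i].astype(float) for i in range(3)]
    return ((b>1.35*r+8)&(b>1.2*g)&(r<1.0*g+5)).astype('uint8')*255
def fit(imgs,x,y,yaw,names=('scene','top'),w=70):
    obs={}
    for n in names:
        u,v=proj(n,[x,y,.045])[0].astype(int)-w//2
        obs[n]=(u,v,cv2.resize(mask(imgs[n][v:v+w,u:u+w]),None,fx=S,fy=S,interpolation=cv2.INTER_LINEAR)/255.)
    def ren(p,n):
        u,v,o=obs[n];c,s=np.cos(p[2]),np.sin(p[2]);M=np.array([[c,-s,0],[s,c,0],[0,0,1]])
        m=np.zeros(o.shape,np.uint8)
        for q,val in((TUBE,255),(PL[0],0),(PL[1],0)):
            uv=(proj(n,q@M.T+[p[0],p[1],.045])-[u,v]+.5)*S-.5
            cv2.fillConvexPoly(m,cv2.convexHull((uv*16).round().astype(np.int32)),val,cv2.LINE_AA,4)
        return m/255.
    f=lambda p:sum(1-np.minimum(ren(p,n),obs[n][2]).sum()/np.maximum(ren(p,n),obs[n][2]).sum() for n in names)
    r=minimize(f,[x,y,yaw],method='Nelder-Mead',options=dict(initial_simplex=[[x,y,yaw],[x+.01,y,yaw],[x,y+.01,yaw],[x,y,yaw+.1]],xatol=1e-4,fatol=1e-4))
    return r.x,r.fun
E
python3 - <<'E'
from fit import *
im={'scene':cv2.imread('pics/s0.png'),'top':cv2.imread('pics/t0.png')}
x0=both((295,204),(266,210));print(x0)
for n in (('scene','top'),('scene',),('top',)):
    p,f=fit(im,x0[0],x0[1],np.pi/2,n);print(n,np.round(p,4),np.rad2deg(p[2]),f)
print('bowl',atz('scene',(124,258),.055),atz('top',(407,219),.055))
print('plug',both((299,217),(264,198)))
print('wheel',both((414,190),(169,186)),'purple',both((242,272),(328,172)),'pot',atz('top',(152,262),.085))
E
```

```text
[0.57472731 0.09551679 0.04824234]
('scene', 'top') [0.5731 0.0985 1.3966] 80.02005186954317 0.8934864401937268
('scene',) [0.574  0.1059 1.387 ] 79.47189053914175 0.3431860535725971
('top',) [0.5795 0.093  1.162 ] 66.5789226712801 0.530551753603526
bowl [[ 0.5415194  -0.32830454  0.055     ]] [[ 0.53305061 -0.32913552  0.055     ]]
plug [0.61124342 0.09493408 0.03968735]
wheel [0.66248342 0.39535774 0.03271681] purple [ 0.68932158 -0.09915851  0.040663  ] pot [[0.42277021 0.42661477 0.085     ]]
```

Run:
```python
from fit import *
b=cv2.imread('pics/t0.png');a=cv2.imread('pics/s0.png')
for r in range(194,230,3): print('t',r,[tuple(int(k) for k in b[r,c]) for c in(240,246,250,262,280,288)])
for r in range(188,222,4): print('s',r,[tuple(int(k) for k in a[r,c]) for c in(265,280,295,310,325)])
```

```text
t 194 [(65, 113, 152), (65, 116, 156), (80, 142, 188), (81, 143, 189), (84, 146, 195), (87, 150, 198)]
t 197 [(36, 62, 83), (61, 107, 146), (71, 125, 170), (45, 101, 196), (78, 137, 183), (51, 86, 121)]
t 200 [(32, 52, 69), (33, 59, 76), (33, 53, 65), (41, 70, 123), (82, 144, 189), (42, 73, 101)]
t 203 [(31, 46, 60), (74, 57, 56), (116, 81, 66), (92, 74, 67), (48, 79, 91), (32, 48, 61)]
t 206 [(33, 50, 63), (79, 63, 64), (125, 88, 72), (123, 86, 69), (125, 85, 67), (38, 45, 55)]
t 209 [(33, 51, 65), (74, 63, 65), (123, 88, 71), (124, 87, 73), (123, 85, 73), (39, 48, 62)]
t 212 [(33, 53, 69), (73, 63, 69), (118, 87, 75), (120, 86, 75), (123, 87, 77), (38, 55, 70)]
t 215 [(33, 53, 69), (67, 65, 71), (84, 72, 76), (92, 77, 73), (110, 85, 81), (38, 58, 76)]
t 218 [(30, 49, 68), (66, 66, 76), (70, 65, 73), (89, 71, 75), (89, 75, 79), (37, 60, 78)]
t 221 [(32, 50, 65), (59, 106, 141), (62, 104, 141), (69, 102, 132), (86, 80, 89), (38, 63, 82)]
t 224 [(32, 50, 67), (71, 125, 167), (61, 103, 137), (84, 146, 193), (86, 150, 199), (33, 60, 78)]
t 227 [(80, 143, 190), (89, 153, 204), (77, 129, 172), (86, 150, 198), (87, 151, 199), (40, 64, 86)]
s 188 [(60, 113, 160), (54, 102, 153), (51, 96, 142), (72, 52, 51), (17, 25, 34)]
s 192 [(49, 91, 136), (48, 88, 131), (68, 72, 92), (84, 46, 22), (11, 12, 16)]
s 196 [(10, 11, 12), (61, 82, 111), (83, 46, 20), (82, 45, 19), (6, 7, 10)]
s 200 [(12, 13, 15), (84, 45, 21), (83, 45, 21), (52, 28, 12), (5, 6, 6)]
s 204 [(26, 28, 32), (82, 45, 21), (49, 26, 10), (11, 77, 111), (6, 5, 7)]
s 208 [(48, 53, 59), (52, 28, 11), (18, 67, 92), (53, 30, 15), (1, 2, 3)]
s 212 [(15, 37, 56), (30, 61, 87), (51, 27, 11), (22, 35, 53), (2, 0, 2)]
s 216 [(14, 40, 64), (50, 28, 12), (11, 17, 44), (21, 40, 61), (43, 81, 121)]
s 220 [(40, 46, 54), (28, 24, 24), (3, 22, 68), (26, 46, 69), (42, 81, 123)]
```

```bash
python3 - <<'E'
s=open('fit.py').read()
i=s.index("    return ((b>1.35");j=s.index("def fit")
s=s[:i]+"    m=((b>.85*r)&(b>38)&(b>.93*g)).astype('uint8')*255\n    return cv2.morphologyEx(m,cv2.MORPH_CLOSE,np.ones((5,5),np.uint8))\n"+s[j:]
open('fit.py','w').write(s)
E
python3 - <<'E'
from fit import *
im={'scene':cv2.imread('pics/s0.png'),'top':cv2.imread('pics/t0.png')}
for n in (('scene','top'),('scene',),('top',)):
    p,f=fit(im,.574,.0955,np.pi/2,n);print(n,np.round(p,4),np.rad2deg(p[2]),f)
E
```

```text
Traceback (most recent call last):
  File "fit.py", line 24, in fit
    r=minimize(f,[x,y,yaw],method='Nelder-Mead',options=dict(initial_simplex=[[x,y,yaw],[x+.01,y,yaw],[x,y+.01,yaw],[x,y,yaw+.1]],xatol=1e-4,fatol=1e-4))
  File "fit.py", line 23, in <lambda>
    f=lambda p:sum(1-np.minimum(ren(p,n),obs[n][2]).sum()/np.maximum(ren(p,n),obs[n][2]).sum() for n in names)
               ~~~^^^^^^^^^^^^^^^^^^^^^^^^^^^^^^^^^^^^^^^^^^^^^^^^^^^^^^^^^^^^^^^^^^^^^^^^^^^^^^^^^^^^^^^^^^^^
  File "fit.py", line 23, in <genexpr>
    f=lambda p:sum(1-np.minimum(ren(p,n),obs[n][2]).sum()/np.maximum(ren(p,n),obs[n][2]).sum() for n in names)
                                                                     ~~~^^^^^
  File "fit.py", line 20, in ren
    uv=(proj(n,q@M.T+[p[0],p[1],.045])-[u,v]+.5)*S-.5
        ~~~~^^^^^^^^^^^^^^^^^^^^^^^^^^
  File "h.py", line 5, in proj
    c=env.camera_model(name);X=np.atleast_2d(X);p=X@np.array(c['R']).T+np.array(c['t'])
ValueError: time passes only in moves, steps and waits
```

```bash
python3 - <<'E'
s=open('h.py').read().replace("env.camera_model(name)","CAM(name)").replace("def proj","from functools import lru_cache\n@lru_cache(None)\ndef CAM(n): return env.camera_model(n)\ndef proj",1)
open('h.py','w').write(s)
E
python3 - <<'E'
from fit import *
im={'scene':cv2.imread('pics/s0.png'),'top':cv2.imread('pics/t0.png')}
for n in (('scene','top'),('scene',),('top',)):
    p,f=fit(im,.574,.0955,np.pi/2,n);print(n,np.round(p,4),np.rad2deg(p[2]),f)
st()
E
```

```text
('scene', 'top') [0.5719 0.0977 1.4316] 82.02202821560223 0.36918307715310306
('scene',) [0.5718 0.098  1.4272] 81.77509952164431 0.17246913396107577
('top',) [0.5705 0.1001 1.5483] 88.70885184843196 0.18754657515846862
{'time_s': 0.1, 'joints': [-1.133, 0.333, -0.065, 1.461, 0.022, 1.35, -0.089], 'position': [0.278, 0.559, 0.222], 'orientation': [-0.717, -3.058, 0.002], 'wrist_force': [0.803, -0.021, -0.278], 'torque': [0.016, -0.059, 0.051], 'finger_gap': 0.087, 'finger_force': 0.0}
```

```bash
cat > plan.py <<'E'
from h import *
CX,CY,YAW=.572,.098,82.5
def frame(yaw=None):
    y=np.deg2rad(YAW if yaw is None else yaw);a=np.array([np.cos(y),np.sin(y),0]);n=np.array([np.sin(y),-np.cos(y),0]);return a,n
def ori(t,yaw=None):
    "tool tilted by t deg (tip towards -n), y_t along a"
    a,n=frame(yaw);t=np.deg2rad(t);z=-np.cos(t)*np.array([0,0,1])-np.sin(t)*n
    return R.from_matrix(np.c_[np.cross(a,z),a,z])
def pt(h,z,s=0,c=None):
    a,n=frame();c=(CX,CY) if c is None else c
    return np.array([c[0],c[1],0])+h*n+s*a+[0,0,z]
def delta(p0,R0,p,Rt):
    return np.round((p-p0)/.4,3).tolist(),np.round((Rt*R0.inv()).as_rotvec()/np.deg2rad(45),3).tolist()
def now():
    s=env.read_state();return np.array(s['position']),R.from_rotvec(s['orientation'])
E
python3 - <<'E'
from plan import *
p,r=now();P=pt(.080,.12);O=ori(30);print(P,delta(p,r,P,O), delta(p,r,P+[0,0,.12],O))
P2=pt(.066,.032);print('down',delta(P,O,P2,O),'in',delta(P2,O,pt(.0345,.030),O))
E
```

```text
[0.65131559 0.0875579  0.12      ] ([0.934, -1.18, -0.255], [0.197, 0.64, 0.41]) ([0.934, -1.18, 0.045], [0.197, 0.64, 0.41])
down ([-0.035, 0.005, -0.22], [0.0, 0.0, 0.0]) in ([-0.078, 0.01, -0.005], [0.0, 0.0, 0.0])
```

Emit:
{"fn": "send_rows", "kwargs": {"targets": [{"tx":0.06,"ty":-0.06,"tz":0.08,"rx":0.03,"ry":0.1,"rz":0.06,"fingers":-0.61},{"tx":0.13,"ty":-0.16,"tz":0.08,"rx":0.06,"ry":0.2,"rz":0.12,"fingers":-0.61},{"tx":0.2,"ty":-0.25,"tz":0.08,"rx":0.1,"ry":0.3,"rz":0.2,"fingers":-0.61},{"tx":0.27,"ty":-0.34,"tz":0.08,"rx":0.13,"ry":0.4,"rz":0.26,"fingers":-0.61},{"tx":0.34,"ty":-0.43,"tz":0.08,"rx":0.16,"ry":0.5,"rz":0.32,"fingers":-0.61},{"tx":0.41,"ty":-0.52,"tz":0.06,"rx":0.197,"ry":0.64,"rz":0.41,"fingers":-0.61},{"tx":0.48,"ty":-0.61,"tz":0.05,"rx":0.197,"ry":0.64,"rz":0.41,"fingers":-0.61},{"tx":0.55,"ty":-0.7,"tz":0.045,"rx":0.197,"ry":0.64,"rz":0.41,"fingers":-0.61}], "newtons": 40}}

```text
time_s: 0.9
position: [0.499, 0.2776, 0.2386]
orientation: [-0.173, -2.61, -0.046]
wrist_force: [0.6, 1.0, -0.3]
finger_gap: 0.07
finger_force: 0.0
```

Run:
```python
from plan import *
st();p,r=now();P=pt(.080,.12);O=ori(30);print(delta(p,r,P+[0,0,.06],O))
```

```text
{'time_s': 0.9, 'joints': [-0.468, 0.561, 0.07, 1.209, -0.305, 1.828, 1.028], 'position': [0.499, 0.278, 0.239], 'orientation': [-0.173, -2.61, -0.046], 'wrist_force': [0.58, 1.046, -0.332], 'torque': [-0.035, -0.556, -0.035], 'finger_gap': 0.07, 'finger_force': 0.0}
([0.381, -0.475, -0.146], [0.0, -0.004, 0.002])
```

Emit:
{"fn": "send_rows", "kwargs": {"targets": [{"tx":0.07,"ty":-0.09,"tz":0,"rx":0,"ry":0,"rz":0,"fingers":-0.61},{"tx":0.14,"ty":-0.18,"tz":0,"rx":0,"ry":0,"rz":0,"fingers":-0.61},{"tx":0.21,"ty":-0.27,"tz":0,"rx":0,"ry":0,"rz":0,"fingers":-0.61},{"tx":0.28,"ty":-0.35,"tz":-0.02,"rx":0,"ry":0,"rz":0,"fingers":-0.61},{"tx":0.34,"ty":-0.43,"tz":-0.06,"rx":0,"ry":0,"rz":0,"fingers":-0.61},{"tx":0.381,"ty":-0.475,"tz":-0.12,"rx":0,"ry":-0.004,"rz":0.002,"fingers":-0.61},{"tx":0.381,"ty":-0.475,"tz":-0.146,"rx":0,"ry":-0.004,"rz":0.002,"fingers":-0.61},{"tx":0.381,"ty":-0.475,"tz":-0.146,"rx":0,"ry":-0.004,"rz":0.002,"fingers":-0.61}]}}

```text
time_s: 1.7
position: [0.6495, 0.0897, 0.1796]
orientation: [-0.171, -2.612, -0.047]
wrist_force: [-0.8, 1.1, 0.1]
finger_gap: 0.0702
finger_force: 0.0
```

Run:
```python
from plan import *
st();p,r=now();P2=pt(.066,.032);print(delta(p,r,P2,ori(30)))
```

```text
{'time_s': 1.7, 'joints': [-0.202, 0.863, 0.15, 0.853, -0.233, 1.943, 1.338], 'position': [0.649, 0.09, 0.18], 'orientation': [-0.171, -2.612, -0.047], 'wrist_force': [-0.801, 1.104, 0.075], 'torque': [-0.048, -0.5, -0.016], 'finger_gap': 0.07, 'finger_force': 0.0}
([-0.03, -0.001, -0.369], [-0.001, -0.001, -0.0])
```

Emit:
{"fn": "send_rows", "kwargs": {"targets": [{"tx":0,"ty":0,"tz":-0.07,"rx":0,"ry":0,"rz":0,"fingers":-0.61},{"tx":-0.01,"ty":0,"tz":-0.14,"rx":0,"ry":0,"rz":0,"fingers":-0.61},{"tx":-0.02,"ty":0,"tz":-0.2,"rx":0,"ry":0,"rz":0,"fingers":-0.61},{"tx":-0.03,"ty":0,"tz":-0.25,"rx":0,"ry":0,"rz":0,"fingers":-0.61},{"tx":-0.03,"ty":0,"tz":-0.3,"rx":0,"ry":0,"rz":0,"fingers":-0.61},{"tx":-0.03,"ty":0,"tz":-0.34,"rx":0,"ry":0,"rz":0,"fingers":-0.61},{"tx":-0.03,"ty":0,"tz":-0.369,"rx":0,"ry":0,"rz":0,"fingers":-0.61},{"tx":-0.03,"ty":0,"tz":-0.369,"rx":0,"ry":0,"rz":0,"fingers":-0.61}]}}

```text
time_s: 2.5
position: [0.6376, 0.09, 0.033]
orientation: [-0.169, -2.614, -0.047]
wrist_force: [-0.8, -0.0, 0.5]
finger_gap: 0.0706
finger_force: 0.0
```

Run:
```python
from plan import *
a=env.grab_frame('scene')[140:260,230:370];b=env.grab_frame('top')[150:270,200:340]
o=np.hstack([cv2.resize(i,(400,343),interpolation=2) for i in(a,b)])
cv2.imwrite('pics/c1.png',np.clip(o*1.5,0,255).astype('uint8'))
st();p,r=now();O=ori(30);a,n=frame()
print('dh,ds',(p-pt(0,0))@n,(p-pt(0,0))@a)
print(delta(p,r,pt(.0345,.030),O))
```

```text
{'time_s': 2.6, 'joints': [-0.208, 0.935, 0.136, 1.035, -0.225, 1.689, 1.375], 'position': [0.639, 0.09, 0.035], 'orientation': [-0.17, -2.617, -0.048], 'wrist_force': [0.757, -0.773, -0.407], 'torque': [-0.056, -0.57, -0.024], 'finger_gap': 0.07, 'finger_force': 0.0}
dh,ds 0.06709601749952908 0.000697269970145029
([-0.081, 0.009, -0.013], [-0.002, 0.005, -0.001])
```

View pics/c1.png

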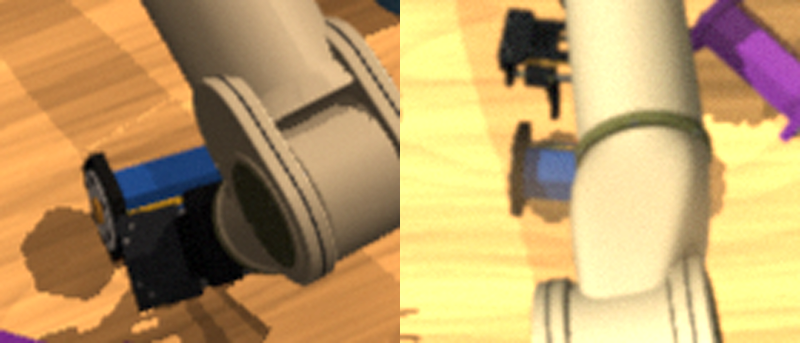

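The scene half shows the gripper body (about px (290,230)) beside the casing on its plug side. Both views show the casing still in place, so I move in gently.

Emit:
{"fn": "send_rows", "kwargs": {"targets": [{"tx":-0.012,"ty":0.001,"tz":-0.002,"rx":0,"ry":0,"rz":0,"fingers":-0.61},{"tx":-0.024,"ty":0.003,"tz":-0.004,"rx":0,"ry":0,"rz":0,"fingers":-0.61},{"tx":-0.036,"ty":0.004,"tz":-0.006,"rx":0,"ry":0,"rz":0,"fingers":-0.61},{"tx":-0.048,"ty":0.005,"tz":-0.008,"rx":0,"ry":0,"rz":0,"fingers":-0.61},{"tx":-0.06,"ty":0.007,"tz":-0.01,"rx":0,"ry":0,"rz":0,"fingers":-0.61},{"tx":-0.07,"ty":0.008,"tz":-0.01,"rx":0,"ry":0,"rz":0,"fingers":-0.61},{"tx":-0.07,"ty":0.008,"tz":-0.01,"rx":0,"ry":0,"rz":0,"fingers":-0.61},{"tx":-0.07,"ty":0.008,"tz":-0.01,"rx":0,"ry":0,"rz":0,"fingers":-0.61}]}}

```text
time_s: 3.4
position: [0.6103, 0.0931, 0.0307]
orientation: [-0.17, -2.616, -0.048]
wrist_force: [-0.2, -1.5, -0.5]
finger_gap: 0.0699
finger_force: 0.0
```

Run:
```python
from plan import *
st();p,r=now();O=ori(30);a,n=frame()
print('dh,ds',(p-pt(0,0))@n,(p-pt(0,0))@a)
# arc: rotation about pivot at h=-26,z=0 by phi, for TCP at nominal contact (33.6+,30)
h0,z0=(.0346+.026),.030
for ph in (0,4,8,12,16,20,24,28,32,36,40):
    f=np.deg2rad(ph);h=h0*np.cos(f)-z0*np.sin(f);z=h0*np.sin(f)+z0*np.cos(f)
    print(ph,np.round(((h-h0)*n+[0,0,z-z0])/.4,3).tolist(),np.round(-a*ph/45,3).tolist())
```

```text
{'time_s': 3.4, 'joints': [-0.222, 0.875, 0.132, 1.151, -0.222, 1.632, 1.375], 'position': [0.61, 0.093, 0.031], 'orientation': [-0.17, -2.616, -0.048], 'wrist_force': [-0.227, -1.466, -0.485], 'torque': [-0.045, -0.569, -0.023], 'finger_gap': 0.07, 'finger_force': 0.0}
dh,ds 0.038586958172487314 0.000104171823996881
0 [0.0, 0.0, 0.0] [-0.0, -0.0, -0.0]
4 [-0.006, 0.001, 0.01] [-0.012, -0.088, -0.0]
8 [-0.012, 0.002, 0.02] [-0.023, -0.176, -0.0]
12 [-0.019, 0.002, 0.03] [-0.035, -0.264, -0.0]
16 [-0.026, 0.003, 0.039] [-0.046, -0.353, -0.0]
20 [-0.034, 0.005, 0.047] [-0.058, -0.441, -0.0]
24 [-0.043, 0.006, 0.055] [-0.07, -0.529, -0.0]
28 [-0.052, 0.007, 0.062] [-0.081, -0.617, -0.0]
32 [-0.062, 0.008, 0.069] [-0.093, -0.705, -0.0]
36 [-0.072, 0.01, 0.075] [-0.104, -0.793, -0.0]
40 [-0.083, 0.011, 0.08] [-0.116, -0.881, -0.0]
```

Emit:
{"fn": "send_rows", "kwargs": {"targets": [{"tx":-0.012,"ty":0.001,"tz":0,"rx":0,"ry":0,"rz":0,"fingers":-0.61},{"tx":-0.016,"ty":0.002,"tz":0.007,"rx":-0.009,"ry":-0.066,"rz":0,"fingers":-0.61},{"tx":-0.021,"ty":0.002,"tz":0.015,"rx":-0.017,"ry":-0.132,"rz":0,"fingers":-0.61},{"tx":-0.025,"ty":0.003,"tz":0.022,"rx":-0.026,"ry":-0.198,"rz":0,"fingers":-0.61},{"tx":-0.031,"ty":0.003,"tz":0.03,"rx":-0.035,"ry":-0.264,"rz":0,"fingers":-0.61},{"tx":-0.036,"ty":0.004,"tz":0.037,"rx":-0.043,"ry":-0.33,"rz":0,"fingers":-0.61},{"tx":-0.042,"ty":0.005,"tz":0.043,"rx":-0.052,"ry":-0.397,"rz":0,"fingers":-0.61},{"tx":-0.046,"ty":0.006,"tz":0.047,"rx":-0.058,"ry":-0.441,"rz":0,"fingers":-0.61}]}}

```text
time_s: 4.2
position: [0.5918, 0.0954, 0.0499]
orientation: [-0.192, -2.967, -0.019]
wrist_force: [2.1, -0.4, -1.3]
finger_gap: 0.0704
finger_force: 0.6
```

Run:
```python
from plan import *
a=env.grab_frame('scene')[150:250,230:350];b=env.grab_frame('top')[150:270,200:340]
o=np.hstack([cv2.resize(i,(400,333),interpolation=2) for i in(a,b)])
cv2.imwrite('pics/c2.png',np.clip(o*1.5,0,255).astype('uint8'));st()
```

```text
{'time_s': 4.3, 'joints': [-0.316, 0.543, 0.151, 1.563, -0.141, 1.206, 1.323], 'position': [0.592, 0.096, 0.05], 'orientation': [-0.191, -2.966, -0.019], 'wrist_force': [2.925, -0.193, -1.771], 'torque': [0.001, -0.749, 0.06], 'finger_gap': 0.07, 'finger_force': 1.105}
```

View pics/c2.png

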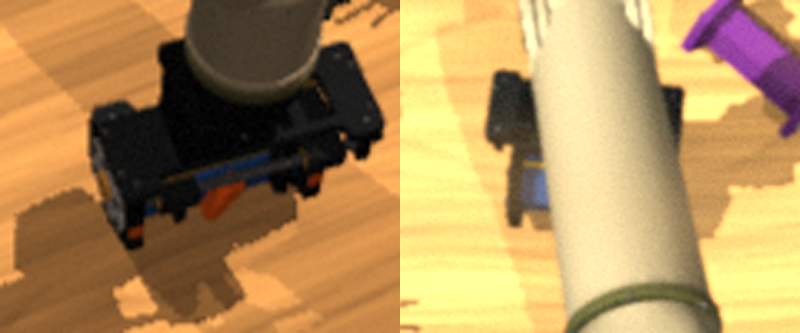

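The scene half shows the plug (about px (297,210)) between the two fingers. The casing is tipping under about 3 N of push, so I continue along the arc.

Emit:
{"fn": "send_rows", "kwargs": {"targets": [{"tx":-0.005,"ty":0.001,"tz":0.004,"rx":-0.006,"ry":-0.044,"rz":0,"fingers":-0.61},{"tx":-0.009,"ty":0.001,"tz":0.008,"rx":-0.012,"ry":-0.088,"rz":0,"fingers":-0.61},{"tx":-0.013,"ty":0.001,"tz":0.012,"rx":-0.018,"ry":-0.132,"rz":0,"fingers":-0.61},{"tx":-0.018,"ty":0.002,"tz":0.015,"rx":-0.023,"ry":-0.176,"rz":0,"fingers":-0.61},{"tx":-0.023,"ty":0.002,"tz":0.019,"rx":-0.029,"ry":-0.22,"rz":0,"fingers":-0.61},{"tx":-0.028,"ty":0.003,"tz":0.022,"rx":-0.035,"ry":-0.264,"rz":0,"fingers":-0.61},{"tx":-0.033,"ty":0.004,"tz":0.025,"rx":-0.041,"ry":-0.308,"rz":0,"fingers":-0.61},{"tx":-0.038,"ty":0.005,"tz":0.028,"rx":-0.046,"ry":-0.352,"rz":0,"fingers":-0.61}]}}

```text
time_s: 5.1
position: [0.5768, 0.0973, 0.0605]
orientation: [0.196, 3.028, -0.009]
wrist_force: [0.3, 0.6, 0.0]
finger_gap: 0.0701
finger_force: 0.0
```

Run:
```python
from plan import *
st()
a=env.grab_frame('scene')[150:250,230:350];b=env.grab_frame('top')[150:270,200:340]
o=np.hstack([cv2.resize(i,(400,333),interpolation=2) for i in(a,b)])
cv2.imwrite('pics/c3.png',np.clip(o*1.5,0,255).astype('uint8'))
```

```text
{'time_s': 5.1, 'joints': [-0.417, 0.319, 0.17, 1.853, -0.018, 0.874, 1.194], 'position': [0.577, 0.097, 0.061], 'orientation': [0.196, 3.028, -0.009], 'wrist_force': [0.26, 0.559, 0.015], 'torque': [0.068, 0.147, 0.024], 'finger_gap': 0.07, 'finger_force': 0.0}
```

View pics/c3.png

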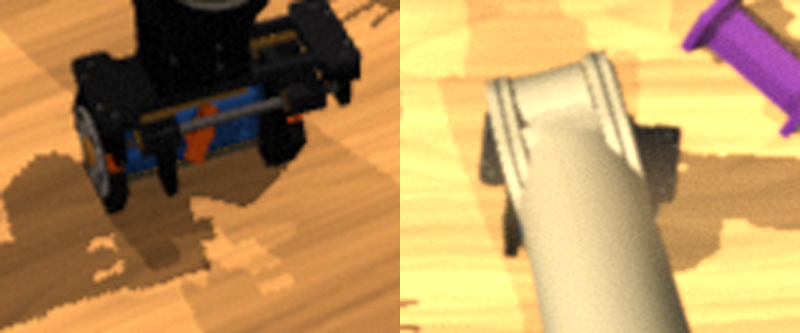

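The casing has rolled one face. The plug now shows at scene px (291,188), pointing up and out, and there is no contact. I retreat and re-tilt.

Emit:
{"fn": "send_rows", "kwargs": {"targets": [{"tx":0.06,"ty":-0.008,"tz":0.02,"rx":0,"ry":0,"rz":0,"fingers":-0.61},{"tx":0.12,"ty":-0.016,"tz":0.07,"rx":0.01,"ry":0.1,"rz":0,"fingers":-0.61},{"tx":0.13,"ty":-0.017,"tz":0.17,"rx":0.03,"ry":0.25,"rz":0,"fingers":-0.61},{"tx":0.13,"ty":-0.017,"tz":0.27,"rx":0.05,"ry":0.4,"rz":0,"fingers":-0.61},{"tx":0.13,"ty":-0.017,"tz":0.35,"rx":0.075,"ry":0.57,"rz":0,"fingers":-0.61},{"tx":0.13,"ty":-0.017,"tz":0.35,"rx":0.1,"ry":0.74,"rz":0,"fingers":-0.61},{"tx":0.13,"ty":-0.017,"tz":0.35,"rx":0.11,"ry":0.837,"rz":0,"fingers":-0.61},{"tx":0.13,"ty":-0.017,"tz":0.35,"rx":0.11,"ry":0.837,"rz":0,"fingers":-0.61}]}}

```text
time_s: 6.0
position: [0.6289, 0.0895, 0.1963]
orientation: [-0.169, -2.573, -0.049]
wrist_force: [0.2, -1.3, -0.3]
finger_gap: 0.0696
finger_force: 0.0
```

Run:
```python
from fit import *
from plan import *
st()
A=env.grab_frame('scene');B=env.grab_frame('top')
cv2.imwrite('pics/s4.png',A);cv2.imwrite('pics/t4.png',B)
o=np.hstack([cv2.resize(i,(400,333),interpolation=2) for i in(A[150:250,220:340],B[170:270,200:320])])
cv2.imwrite('pics/c4.png',np.clip(o*1.5,0,255).astype('uint8'))
for n in (('scene','top'),('scene',),('top',)):
    p,f=fit({'scene':A,'top':B},.520,.105,1.44,n);print(n,np.round(p,4),np.rad2deg(p[2]),f)
```

```text
{'time_s': 6.0, 'joints': [-0.214, 0.834, 0.17, 0.886, -0.25, 1.981, 1.342], 'position': [0.629, 0.09, 0.196], 'orientation': [-0.169, -2.573, -0.049], 'wrist_force': [0.245, -1.286, -0.281], 'torque': [-0.085, -0.653, -0.002], 'finger_gap': 0.07, 'finger_force': 0.0}
('scene', 'top') [0.5192 0.1075 1.3578] 77.79741659338364 1.5011927990201925
('scene',) [0.5022 0.0531 2.3616] 135.31128354764223 0.6854402619222337
('top',) [0.5451 0.1442 0.0995] 5.701326993389765 0.586725885694083
```

View pics/c4.png

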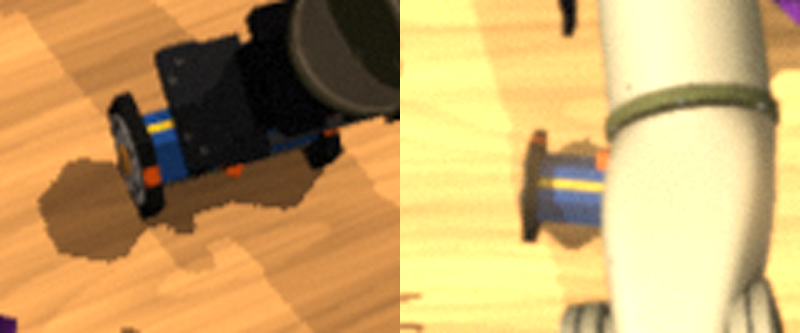

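Run:
```python
from plan import *
a,n=frame()
for nm,p0,p1,z in(('scene',(266.2,213.7),(259.9,197.4),.045),('top',(241.5,209),(240.2,226.4),.06)):
    A=atz(nm,p0,z)[0];B=atz(nm,p1,z)[0];print(nm,A,B,'shift h,s',(B-A)@n,(B-A)@a)
print(pt(0,.045,-.077),pt(0,.06,.071))
print('expect',pt(-.052,.045,-.077))
print(proj('scene',[pt(-.052,.045,-.077)]),proj('top',[pt(-.052,.06,.071)]))
```

```text
scene [0.56786861 0.02145963 0.045     ] [0.51417848 0.02972644 0.045     ] shift h,s -0.054309840824683576 0.0011881124044912231
top [0.57674489 0.1663517  0.06      ] [0.52423935 0.17086756 0.06      ] shift h,s -0.05264578562877182 -0.0023761173530470027
[0.56194948 0.02165875 0.045     ] [0.58126736 0.16839259 0.06      ]
expect [0.51039435 0.02844611 0.045     ]
[[258.80255687 196.54171134]] [[238.72860223 224.61931875]]
```

```bash
sed -i 's/^CX,CY,YAW=.*/CX,CY,YAW=.5195,.104,83/' plan.py
python3 - <<'E'
from plan import *
p,r=now();a,n=frame();O=ori(30);print((p-pt(0,0))@n);P2=pt(.070,.031);print(delta(p,r,P2,O),delta(P2,O,pt(.0385,.030),O))
E
```

```text
0.11035579052729384
([-0.1, 0.013, -0.421], [-0.008, -0.04, 0.01]) ([-0.078, 0.01, -0.003], [0.0, 0.0, 0.0])
```

Emit:
{"fn": "send_rows", "kwargs": {"targets": [{"tx":-0.01,"ty":0.001,"tz":-0.09,"rx":-0.008,"ry":-0.04,"rz":0.01,"fingers":-0.61},{"tx":-0.03,"ty":0.003,"tz":-0.18,"rx":-0.008,"ry":-0.04,"rz":0.01,"fingers":-0.61},{"tx":-0.05,"ty":0.006,"tz":-0.27,"rx":-0.008,"ry":-0.04,"rz":0.01,"fingers":-0.61},{"tx":-0.07,"ty":0.009,"tz":-0.35,"rx":-0.008,"ry":-0.04,"rz":0.01,"fingers":-0.61},{"tx":-0.09,"ty":0.012,"tz":-0.39,"rx":-0.008,"ry":-0.04,"rz":0.01,"fingers":-0.61},{"tx":-0.1,"ty":0.013,"tz":-0.42,"rx":-0.008,"ry":-0.04,"rz":0.01,"fingers":-0.61},{"tx":-0.12,"ty":0.015,"tz":-0.422,"rx":-0.008,"ry":-0.04,"rz":0.01,"fingers":-0.61},{"tx":-0.135,"ty":0.018,"tz":-0.422,"rx":-0.008,"ry":-0.04,"rz":0.01,"fingers":-0.61}]}}

```text
time_s: 6.9
position: [0.5747, 0.098, 0.0331]
orientation: [-0.16, -2.616, -0.043]
wrist_force: [0.1, -0.6, -0.3]
finger_gap: 0.0704
finger_force: 0.0
```

Run:
```python
from plan import *
st();p,r=now();a,n=frame();print((p-pt(0,0))@n,(p-pt(0,0))@a,delta(p,r,pt(.0355,.030),ori(30)))
```

```text
{'time_s': 6.9, 'joints': [-0.255, 0.8, 0.148, 1.279, -0.228, 1.582, 1.382], 'position': [0.575, 0.098, 0.033], 'orientation': [-0.16, -2.616, -0.043], 'wrist_force': [0.115, -0.613, -0.316], 'torque': [-0.001, -0.556, -0.026], 'finger_gap': 0.07, 'finger_force': 0.0}
0.05556635161169911 0.0007968270714633967 ([-0.05, 0.004, -0.008], [0.0, 0.003, -0.0])
```

Emit:
{"fn": "send_rows", "kwargs": {"targets": [{"tx":-0.015,"ty":0.001,"tz":-0.003,"rx":0,"ry":0,"rz":0,"fingers":-0.61},{"tx":-0.03,"ty":0.003,"tz":-0.006,"rx":0,"ry":0,"rz":0,"fingers":-0.61},{"tx":-0.04,"ty":0.004,"tz":-0.008,"rx":0,"ry":0,"rz":0,"fingers":-0.61},{"tx":-0.05,"ty":0.005,"tz":-0.008,"rx":0,"ry":0,"rz":0,"fingers":-0.61},{"tx":-0.054,"ty":0.005,"tz":-0.006,"rx":0,"ry":0,"rz":0,"fingers":-0.61},{"tx":-0.058,"ty":0.006,"tz":0,"rx":-0.008,"ry":-0.066,"rz":0,"fingers":-0.61},{"tx":-0.063,"ty":0.006,"tz":0.008,"rx":-0.016,"ry":-0.132,"rz":0,"fingers":-0.61},{"tx":-0.067,"ty":0.007,"tz":0.015,"rx":-0.024,"ry":-0.198,"rz":0,"fingers":-0.61}]}}

```text
time_s: 7.7
position: [0.5483, 0.1002, 0.0378]
orientation: [-0.17, -2.773, -0.031]
wrist_force: [1.7, -0.3, -2.0]
finger_gap: 0.07
finger_force: 1.1
```

Run:
```python
from plan import *
st();p,r=now();a,n=frame();print((p-pt(0,0))@n,(p-pt(0,0))@a)
h0,z0=(.0351+.026),.030
f0=9
g=lambda ph:np.array([h0*np.cos(ph)-z0*np.sin(ph),h0*np.sin(ph)+z0*np.cos(ph)])
for d in range(3,31,3):
    dd=g(np.deg2rad(f0+d))-g(np.deg2rad(f0));print(d,np.round((dd[0]*n+[0,0,dd[1]])/.4,3).tolist(),np.round(-a*d/45,3).tolist())
```

```text
{'time_s': 7.7, 'joints': [-0.304, 0.62, 0.154, 1.515, -0.193, 1.369, 1.358], 'position': [0.548, 0.1, 0.038], 'orientation': [-0.17, -2.773, -0.031], 'wrist_force': [1.683, -0.289, -1.975], 'torque': [-0.321, -0.908, 0.086], 'finger_gap': 0.07, 'finger_force': 1.117}
0.029082124852051423 -0.00021839468802612884
3 [-0.005, 0.001, 0.007] [-0.008, -0.066, -0.0]
6 [-0.011, 0.001, 0.014] [-0.016, -0.132, -0.0]
9 [-0.017, 0.002, 0.021] [-0.024, -0.199, -0.0]
12 [-0.023, 0.003, 0.027] [-0.032, -0.265, -0.0]
15 [-0.03, 0.004, 0.033] [-0.041, -0.331, -0.0]
18 [-0.037, 0.005, 0.038] [-0.049, -0.397, -0.0]
21 [-0.044, 0.005, 0.043] [-0.057, -0.463, -0.0]
24 [-0.051, 0.006, 0.048] [-0.065, -0.529, -0.0]
27 [-0.059, 0.007, 0.052] [-0.073, -0.596, -0.0]
30 [-0.067, 0.008, 0.056] [-0.081, -0.662, -0.0]
```

Contact is established at about 2.6 N, so I continue the arc.

Emit:
{"fn": "send_rows", "kwargs": {"targets": [{"tx":-0.005,"ty":0.001,"tz":0.007,"rx":-0.008,"ry":-0.066,"rz":0,"fingers":-0.61},{"tx":-0.011,"ty":0.001,"tz":0.014,"rx":-0.016,"ry":-0.132,"rz":0,"fingers":-0.61},{"tx":-0.017,"ty":0.002,"tz":0.021,"rx":-0.024,"ry":-0.199,"rz":0,"fingers":-0.61},{"tx":-0.023,"ty":0.003,"tz":0.027,"rx":-0.032,"ry":-0.265,"rz":0,"fingers":-0.61},{"tx":-0.03,"ty":0.004,"tz":0.033,"rx":-0.041,"ry":-0.331,"rz":0,"fingers":-0.61},{"tx":-0.035,"ty":0.004,"tz":0.036,"rx":-0.046,"ry":-0.375,"rz":0,"fingers":-0.61},{"tx":-0.039,"ty":0.005,"tz":0.039,"rx":-0.051,"ry":-0.419,"rz":0,"fingers":-0.61},{"tx":-0.043,"ty":0.005,"tz":0.042,"rx":-0.056,"ry":-0.455,"rz":0,"fingers":-0.61}]}}

```text
time_s: 8.5
position: [0.5304, 0.1027, 0.0549]
orientation: [-0.192, -3.13, -0.001]
wrist_force: [0.3, 0.3, 0.2]
finger_gap: 0.0699
finger_force: 0.0
```

Emit:
{"fn": "send_rows", "kwargs": {"targets": [{"tx":-0.004,"ty":0,"tz":0.003,"rx":-0.005,"ry":-0.04,"rz":0,"fingers":-0.61},{"tx":-0.008,"ty":0.001,"tz":0.006,"rx":-0.01,"ry":-0.08,"rz":0,"fingers":-0.61},{"tx":-0.012,"ty":0.001,"tz":0.008,"rx":-0.015,"ry":-0.12,"rz":0,"fingers":-0.61},{"tx":-0.016,"ty":0.002,"tz":0.01,"rx":-0.02,"ry":-0.16,"rz":0,"fingers":-0.61},{"tx":-0.02,"ty":0.002,"tz":0.012,"rx":-0.025,"ry":-0.2,"rz":0,"fingers":-0.61},{"tx":-0.02,"ty":0.002,"tz":0.012,"rx":-0.025,"ry":-0.2,"rz":0,"fingers":-0.61},{"tx":-0.02,"ty":0.002,"tz":0.012,"rx":-0.025,"ry":-0.2,"rz":0,"fingers":-0.61},{"tx":-0.02,"ty":0.002,"tz":0.012,"rx":-0.025,"ry":-0.2,"rz":0,"fingers":-0.61}]}}

```text
time_s: 9.3
position: [0.523, 0.1033, 0.0595]
orientation: [0.183, 2.985, -0.014]
wrist_force: [-0.9, 0.7, 0.7]
finger_gap: 0.0706
finger_force: 0.0
```

Run:
```python
from plan import *
st();p,r=now();a,n=frame();print((p-pt(-.052,0))@n,(p-pt(0,0))@a)
P=pt(.02,.25,-.0);print(delta(p,r,P,ori(0)))
```

```text
{'time_s': 9.3, 'joints': [-0.485, 0.192, 0.174, 2.021, 0.044, 0.796, 1.104], 'position': [0.523, 0.103, 0.06], 'orientation': [0.183, 2.985, -0.014], 'wrist_force': [-0.865, 0.672, 0.715], 'torque': [0.082, 0.19, 0.068], 'finger_gap': 0.071, 'finger_force': 0.0}
0.05559058071550026 -0.0002182816263318463
([0.041, -0.004, 0.476], [0.024, 0.191, 0.001])
```

Emit:
{"fn": "send_rows", "kwargs": {"targets": [{"tx":0.05,"ty":-0.006,"tz":0.02,"rx":0.024,"ry":0.191,"rz":0,"fingers":-0.61},{"tx":0.1,"ty":-0.012,"tz":0.08,"rx":0.024,"ry":0.191,"rz":0,"fingers":-0.61},{"tx":0.1,"ty":-0.012,"tz":0.2,"rx":0.024,"ry":0.191,"rz":0,"fingers":-0.61},{"tx":0.1,"ty":-0.012,"tz":0.32,"rx":0.024,"ry":0.191,"rz":0,"fingers":-0.61},{"tx":0.08,"ty":-0.1,"tz":0.4,"rx":0.024,"ry":0.191,"rz":0,"fingers":-0.61},{"tx":0.05,"ty":-0.22,"tz":0.4,"rx":0.024,"ry":0.191,"rz":0,"fingers":-0.61},{"tx":0.02,"ty":-0.34,"tz":0.4,"rx":0.024,"ry":0.191,"rz":0,"fingers":-0.61},{"tx":0,"ty":-0.46,"tz":0.4,"rx":0.024,"ry":0.191,"rz":0,"fingers":-0.61}]}}

```text
time_s: 10.1
position: [0.5221, -0.0825, 0.2198]
orientation: [0.192, 3.135, 0.001]
wrist_force: [0.6, -0.9, 0.4]
finger_gap: 0.0701
finger_force: 0.0
```

Run:
```python
from fit import *
from plan import *
st()
A=env.grab_frame('scene');B=env.grab_frame('top')
cv2.imwrite('pics/s5.png',A);cv2.imwrite('pics/t5.png',B)
o=np.hstack([cv2.resize(i,(400,400),interpolation=2) for i in(A[150:230,210:290+20][:, :80],B[190:270,220:300])])
cv2.imwrite('pics/c5.png',np.clip(o*1.5,0,255).astype('uint8'))
for n in (('scene','top'),('scene',),('top',)):
    p,f=fit({'scene':A,'top':B},.468,.110,1.45,n,76);print(n,np.round(p,4),np.rad2deg(p[2]),f)
```

```text
{'time_s': 10.1, 'joints': [-0.234, 0.115, 0.331, 1.737, -0.039, 1.295, 1.554], 'position': [0.522, -0.082, 0.22], 'orientation': [0.192, 3.135, 0.001], 'wrist_force': [0.558, -0.906, 0.387], 'torque': [0.021, -0.08, 0.014], 'finger_gap': 0.07, 'finger_force': 0.0}
('scene', 'top') [0.4664 0.1107 1.3932] 79.82245819436125 0.6378908243537826
('scene',) [0.4661 0.1119 1.3803] 79.08474522905388 0.2941259129503473
('top',) [0.4656 0.1108 1.5286] 87.58057304745654 0.3297138068769325
```

View pics/c5.png

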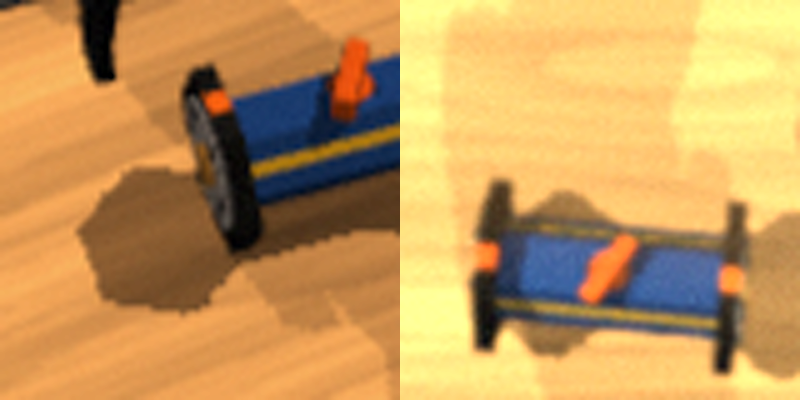

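The plug now stands on top. In the top view the plate marks are at px (237,241) and (286,245), and the wing's ends are at about (265,238) and (258,248). In the scene view the plug is at about px (280,166).

Run:
```python
from plan import *
L,Rr,W1,W2,W=atz('top',[(237,241),(285.8,245.4),(265,238.2),(258,248.2),(261.4,243.2)],[.09,.09,.0885,.0885,.085])
print(L,Rr,(L+Rr)/2,'yaw',np.rad2deg(np.arctan2(*(L-Rr)[1::-1])),np.linalg.norm(L-Rr))
print('wing',W,np.rad2deg(np.arctan2(*(W1-W2)[1::-1])),np.linalg.norm(W1-W2))
A=cv2.imread('pics/s5.png');B=cv2.imread('pics/t5.png')
for n,im,roi in(('scene',A,(265,150,310,190)),('top',B,(250,230,275,256)),('topL',B,(230,230,245,250)),('topR',B,(278,235,295,255)),('sceneL',A,(245,160,262,180)),('sceneR',A,(300,140,340,200))):
    x0,y0,x1,y1=roi;c=im[y0:y1,x0:x1].astype(float);m=((c[...,2]>1.9*c[...,1])&(c[...,2]>2.5*c[...,0])&(c[...,2]>80)).astype('uint8')
    v,u=np.nonzero(m);
    if len(u)<3: print(n,'none');continue
    P=np.c_[u+x0,v+y0].astype(np.float32);print(n,len(u),P.mean(0),cv2.minAreaRect(P), atz(n[:5] if n[0]=='s' else 'top',[P.mean(0)],.09 if n[-1] in'LR' else .082))
```

```text
[0.47711388 0.17798316 0.09      ] [0.46051736 0.03774361 0.09      ] [0.46881562 0.10786338 0.09      ] yaw 83.25077577238453 0.14121818558553167
wing [0.46942691 0.10793669 0.085     ] -36.17399619626525 0.035202252580596005
scene 98 [285.63266 162.62245] ((290.5494079589844, 158.93629455566406), (11.683738708496094, 34.00544738769531), 64.35899353027344) [[0.46807542 0.12623144 0.082     ]]
top 76 [261.1579 243.5658] ((261.2500305175781, 243.25003051757812), (6.363960266113281, 14.142135620117188), 45.0) [[0.46874021 0.10878465 0.082     ]]
topL 21 [237.42857 240.61905] ((237.5, 240.5), (5.0, 3.0), 90.0) [[0.47818644 0.17673179 0.09      ]]
topR 8 [285.5 245.5] ((285.5, 245.5), (3.0, 1.0), 90.0) [[0.46025302 0.03861397 0.09      ]]
sceneL 21 [253. 170.] ((253.0, 170.0), (4.0, 4.0), 90.0) [[0.45969677 0.03812403 0.09      ]]
sceneR 21 [305.42856 156.09525] ((305.5000305175781, 156.00001525878906), (4.0249223709106445, 4.4721360206604), 63.43495178222656) [[0.47756977 0.17852637 0.09      ]]
```

```bash
sed -i 's/^CX,CY,YAW=.*/CX,CY,YAW=.469,.108,82.7/' plan.py
python3 - <<'E'
from plan import *
p,r=now();P=pt(0,.14);print(delta(p,r,P,ori(0,52.7)));print((.075-.14)/.4)
E
```

```text
([-0.131, 0.491, -0.2], [0.003, 0.0, -0.66])
-0.16250000000000003
```

Emit:
{"fn": "send_rows", "kwargs": {"targets": [{"tx":-0.03,"ty":0.08,"tz":0,"rx":0,"ry":0,"rz":-0.11,"fingers":0.08},{"tx":-0.05,"ty":0.18,"tz":0,"rx":0,"ry":0,"rz":-0.22,"fingers":0.08},{"tx":-0.08,"ty":0.28,"tz":0,"rx":0,"ry":0,"rz":-0.33,"fingers":0.08},{"tx":-0.1,"ty":0.37,"tz":0,"rx":0,"ry":0,"rz":-0.44,"fingers":0.08},{"tx":-0.12,"ty":0.44,"tz":-0.03,"rx":0,"ry":0,"rz":-0.55,"fingers":0.08},{"tx":-0.131,"ty":0.491,"tz":-0.1,"rx":0.003,"ry":0,"rz":-0.66,"fingers":0.08},{"tx":-0.131,"ty":0.491,"tz":-0.18,"rx":0.003,"ry":0,"rz":-0.66,"fingers":0.08},{"tx":-0.131,"ty":0.491,"tz":-0.2,"rx":0.003,"ry":0,"rz":-0.66,"fingers":0.08}], "newtons": 50}}

```text
time_s: 11.0
position: [0.4686, 0.1159, 0.1365]
orientation: [-0.986, -2.979, 0.002]
wrist_force: [-0.3, -0.8, 0.7]
finger_gap: 0.0402
finger_force: 0.0
```

Run:
```python
from plan import *
st();p,r=now();print(delta(p,r,pt(0,.0755),ori(0,52.7)))
```

```text
{'time_s': 11.0, 'joints': [-0.475, 0.089, 0.146, 1.941, -0.016, 1.116, 0.609], 'position': [0.469, 0.116, 0.136], 'orientation': [-0.986, -2.979, 0.002], 'wrist_force': [-0.29, -0.806, 0.72], 'torque': [-0.084, -0.005, 0.019], 'finger_gap': 0.04, 'finger_force': 0.0}
([0.001, -0.02, -0.152], [-0.0, -0.005, -0.015])
```

Emit:
{"fn": "send_rows", "kwargs": {"targets": [{"tx":0.001,"ty":-0.02,"tz":0,"rx":0,"ry":-0.005,"rz":-0.015,"fingers":0.08},{"tx":0.001,"ty":-0.02,"tz":-0.03,"rx":0,"ry":-0.005,"rz":-0.015,"fingers":0.08},{"tx":0.001,"ty":-0.02,"tz":-0.06,"rx":0,"ry":-0.005,"rz":-0.015,"fingers":0.08},{"tx":0.001,"ty":-0.02,"tz":-0.09,"rx":0,"ry":-0.005,"rz":-0.015,"fingers":0.08},{"tx":0.001,"ty":-0.02,"tz":-0.12,"rx":0,"ry":-0.005,"rz":-0.015,"fingers":0.08},{"tx":0.001,"ty":-0.02,"tz":-0.14,"rx":0,"ry":-0.005,"rz":-0.015,"fingers":0.08},{"tx":0.001,"ty":-0.02,"tz":-0.15,"rx":0,"ry":-0.005,"rz":-0.015,"fingers":0.08},{"tx":0.001,"ty":-0.02,"tz":-0.15,"rx":0,"ry":-0.005,"rz":-0.015,"fingers":0.08}]}}

```text
time_s: 11.8
position: [0.4704, 0.1078, 0.0788]
orientation: [1.006, 2.973, 0.004]
wrist_force: [-0.2, -0.8, 0.5]
finger_gap: 0.0402
finger_force: 0.0
```

Run:
```python
from plan import *
st();p,r=now();print(delta(p,r,pt(0,.0755),ori(0,52.7)))
```

```text
{'time_s': 11.8, 'joints': [-0.461, 0.154, 0.152, 2.005, -0.028, 0.98, 0.623], 'position': [0.47, 0.108, 0.079], 'orientation': [1.006, 2.973, 0.004], 'wrist_force': [-0.168, -0.805, 0.466], 'torque': [-0.034, -0.023, 0.017], 'finger_gap': 0.04, 'finger_force': 0.0}
([-0.004, 0.001, -0.008], [-0.002, 0.005, 0.002])
```

Down a further 3 mm, then close.

Emit:
{"fn": "send_rows", "kwargs": {"targets": [{"tx":-0.004,"ty":0,"tz":-0.008,"rx":0,"ry":0,"rz":0,"fingers":0.08},{"tx":-0.004,"ty":0,"tz":-0.008,"rx":0,"ry":0,"rz":0,"fingers":0.4},{"tx":-0.004,"ty":0,"tz":-0.008,"rx":0,"ry":0,"rz":0,"fingers":0.6},{"tx":-0.004,"ty":0,"tz":-0.008,"rx":0,"ry":0,"rz":0,"fingers":0.7},{"tx":-0.004,"ty":0,"tz":-0.008,"rx":0,"ry":0,"rz":0,"fingers":1},{"tx":-0.004,"ty":0,"tz":-0.008,"rx":0,"ry":0,"rz":0,"fingers":1},{"tx":-0.004,"ty":0,"tz":-0.008,"rx":0,"ry":0,"rz":0,"fingers":1},{"tx":-0.004,"ty":0,"tz":-0.008,"rx":0,"ry":0,"rz":0,"fingers":1}], "newtons": 50}}

```text
time_s: 12.6
position: [0.4693, 0.108, 0.0764]
orientation: [1.005, 2.972, 0.006]
wrist_force: [0.4, 1.1, 1.9]
finger_gap: 0.0114
finger_force: 50.0
```

Run:
```python
from plan import *
st();A=env.grab_frame('scene')[130:230,220:340];cv2.imwrite('pics/c6.png',np.clip(cv2.resize(A,(720,600),interpolation=2)*1.5,0,255).astype('uint8'))
```

```text
{'time_s': 12.6, 'joints': [-0.462, 0.154, 0.152, 2.011, -0.029, 0.972, 0.622], 'position': [0.469, 0.108, 0.076], 'orientation': [1.005, 2.972, 0.006], 'wrist_force': [0.431, 1.094, 1.929], 'torque': [0.136, -0.131, -0.023], 'finger_gap': 0.011, 'finger_force': 49.987}
```

View pics/c6.png

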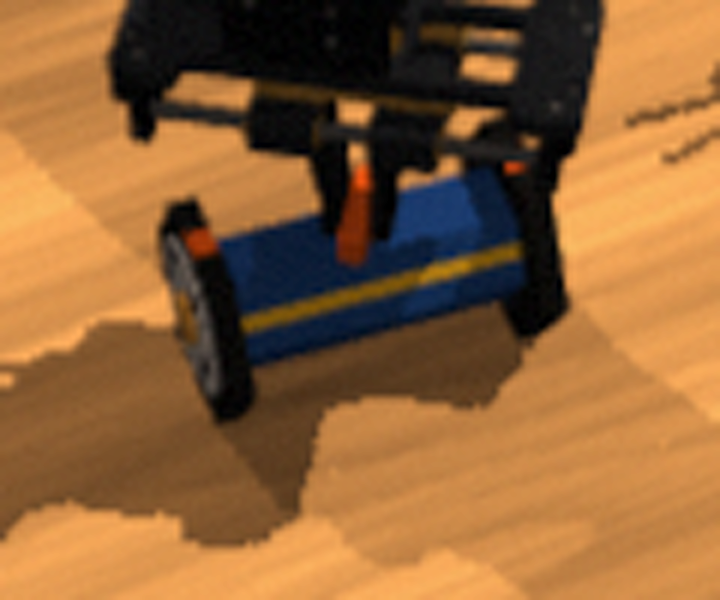

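The fingers hold the wing (px (280,166), gap 11.4 mm, 50 N). Now I twist it clockwise.

Emit:
{"fn": "send_rows", "kwargs": {"targets": [{"tx":0,"ty":0,"tz":0,"rx":0,"ry":0,"rz":-0.09,"fingers":1},{"tx":0,"ty":0,"tz":0,"rx":0,"ry":0,"rz":-0.18,"fingers":1},{"tx":0,"ty":0,"tz":0,"rx":0,"ry":0,"rz":-0.27,"fingers":1},{"tx":0,"ty":0,"tz":0,"rx":0,"ry":0,"rz":-0.36,"fingers":1},{"tx":0,"ty":0,"tz":0,"rx":0,"ry":0,"rz":-0.45,"fingers":1},{"tx":0,"ty":0,"tz":0,"rx":0,"ry":0,"rz":-0.54,"fingers":1},{"tx":0,"ty":0,"tz":0,"rx":0,"ry":0,"rz":-0.63,"fingers":1},{"tx":0,"ty":0,"tz":0,"rx":0,"ry":0,"rz":-0.7,"fingers":1}]}}

```text
time_s: 13.45
position: [0.4693, 0.1079, 0.0764]
orientation: [1.778, 2.584, 0.004]
wrist_force: [-0.2, 0.2, 2.9]
finger_gap: 0.0115
finger_force: 50.0
```

Emit:
{"fn": "send_rows", "kwargs": {"targets": [{"tx":0,"ty":0,"tz":0,"rx":0,"ry":0,"rz":-0.09,"fingers":1},{"tx":0,"ty":0,"tz":0,"rx":0,"ry":0,"rz":-0.18,"fingers":1},{"tx":0,"ty":0,"tz":0,"rx":0,"ry":0,"rz":-0.27,"fingers":1},{"tx":0,"ty":0,"tz":0,"rx":0,"ry":0,"rz":-0.36,"fingers":1},{"tx":0,"ty":0,"tz":0,"rx":0,"ry":0,"rz":-0.45,"fingers":1},{"tx":0,"ty":0,"tz":0,"rx":0,"ry":0,"rz":-0.54,"fingers":1},{"tx":0,"ty":0,"tz":0,"rx":0,"ry":0,"rz":-0.6,"fingers":1},{"tx":0,"ty":0,"tz":0,"rx":0,"ry":0,"rz":-0.6,"fingers":1}]}}

```text
time_s: 14.25
position: [0.4696, 0.1079, 0.0767]
orientation: [2.33, 2.099, 0.003]
wrist_force: [-0.3, 0.7, 4.9]
finger_gap: 0.0115
finger_force: 50.0
```

Run:
```python
from plan import *
st();p,r=now();y=r.as_matrix()[:,1];print('tool y yaw',np.rad2deg(np.arctan2(y[1],y[0])))
A=env.grab_frame('scene')
cv2.imwrite('pics/c7.png',np.clip(cv2.resize(A[130:230,220:340],(720,600),interpolation=2)*1.5,0,255).astype('uint8'))
for roi in((245,160,262,180),(300,140,340,200)):
    x0,y0,x1,y1=roi;c=A[y0:y1,x0:x1].astype(float);m=((c[...,2]>1.9*c[...,1])&(c[...,2]>2.5*c[...,0])&(c[...,2]>80))
    v,u=np.nonzero(m);print(len(u));
    if len(u): print(u.mean()+x0,v.mean()+y0,atz('scene',[(u.mean()+x0,v.mean()+y0)],.09))
```

```text
{'time_s': 14.25, 'joints': [-0.546, 0.155, 0.239, 2.013, -0.039, 0.974, -0.392], 'position': [0.47, 0.108, 0.077], 'orientation': [2.33, 2.099, 0.003], 'wrist_force': [-0.255, 0.681, 4.865], 'torque': [-0.12, 0.108, 0.026], 'finger_gap': 0.012, 'finger_force': 49.993}
tool y yaw -5.98806114046119
13
253.23076923076923 169.92307692307693 [[0.45972558 0.03875182 0.09      ]]
0
```

View pics/c7.png

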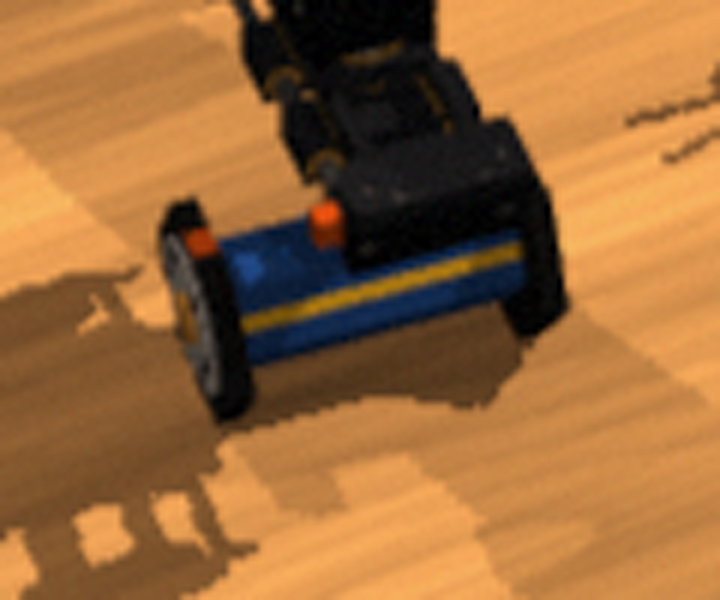

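The casing stayed put and the wing end (px (274,167)) now points along its length. The upward force on the tool shows the plug's spring is free. I pull straight up slowly.

Emit:
{"fn": "send_rows", "kwargs": {"targets": [{"tx":0,"ty":0,"tz":0,"rx":0,"ry":0,"rz":-0.03,"fingers":1},{"tx":0,"ty":0,"tz":0.006,"rx":0,"ry":0,"rz":-0.03,"fingers":1},{"tx":0,"ty":0,"tz":0.012,"rx":0,"ry":0,"rz":-0.03,"fingers":1},{"tx":0,"ty":0,"tz":0.018,"rx":0,"ry":0,"rz":-0.03,"fingers":1},{"tx":0,"ty":0,"tz":0.024,"rx":0,"ry":0,"rz":-0.03,"fingers":1},{"tx":0,"ty":0,"tz":0.03,"rx":0,"ry":0,"rz":-0.03,"fingers":1},{"tx":0,"ty":0,"tz":0.036,"rx":0,"ry":0,"rz":-0.03,"fingers":1},{"tx":0,"ty":0,"tz":0.036,"rx":0,"ry":0,"rz":-0.03,"fingers":1}]}}

```text
time_s: 15.1
position: [0.4693, 0.1079, 0.0909]
orientation: [2.353, 2.073, 0.002]
wrist_force: [-0.2, -0.5, -0.7]
finger_gap: 0.0113
finger_force: 50.0
```

Run:
```python
from plan import *
st()
```

```text
{'time_s': 15.1, 'joints': [-0.55, 0.135, 0.241, 2.001, -0.033, 1.006, -0.419], 'position': [0.469, 0.108, 0.091], 'orientation': [2.353, 2.073, 0.002], 'wrist_force': [-0.169, -0.451, -0.677], 'torque': [-0.088, 0.021, -0.016], 'finger_gap': 0.011, 'finger_force': 49.982}
```

Emit:
{"fn": "send_rows", "kwargs": {"targets": [{"tx":0,"ty":0,"tz":0.02,"rx":0,"ry":0,"rz":0,"fingers":1},{"tx":0,"ty":0,"tz":0.05,"rx":0,"ry":0,"rz":0,"fingers":1},{"tx":0,"ty":0,"tz":0.1,"rx":0,"ry":0,"rz":0,"fingers":1},{"tx":0,"ty":0,"tz":0.18,"rx":0,"ry":0,"rz":0,"fingers":1},{"tx":0,"ty":-0.05,"tz":0.26,"rx":0,"ry":0,"rz":0,"fingers":1},{"tx":0.01,"ty":-0.14,"tz":0.3,"rx":0,"ry":0,"rz":0,"fingers":1},{"tx":0.02,"ty":-0.24,"tz":0.3,"rx":0,"ry":0,"rz":0,"fingers":1},{"tx":0.03,"ty":-0.34,"tz":0.3,"rx":0,"ry":0,"rz":0,"fingers":1}]}}

```text
time_s: 15.9
position: [0.4815, -0.0295, 0.2125]
orientation: [2.352, 2.073, 0.005]
wrist_force: [1.6, -0.3, -1.0]
finger_gap: 0.0116
finger_force: 50.0
```

Emit:
{"fn": "send_rows", "kwargs": {"targets": [{"tx":0.02,"ty":-0.1,"tz":0,"rx":0,"ry":0,"rz":0,"fingers":1},{"tx":0.04,"ty":-0.2,"tz":0,"rx":0,"ry":0,"rz":0,"fingers":1},{"tx":0.06,"ty":-0.3,"tz":0,"rx":0,"ry":0,"rz":0,"fingers":1},{"tx":0.08,"ty":-0.4,"tz":0,"rx":0,"ry":0,"rz":0,"fingers":1},{"tx":0.1,"ty":-0.5,"tz":0,"rx":0,"ry":0,"rz":0,"fingers":1},{"tx":0.12,"ty":-0.6,"tz":0,"rx":0,"ry":0,"rz":0,"fingers":1},{"tx":0.13,"ty":-0.7,"tz":0,"rx":0,"ry":0,"rz":0,"fingers":1},{"tx":0.14,"ty":-0.75,"tz":0,"rx":0,"ry":0,"rz":0,"fingers":1}]}}

```text
time_s: 16.7
position: [0.5362, -0.332, 0.2115]
orientation: [2.356, 2.069, -0.0]
wrist_force: [-0.5, 0.4, -0.8]
finger_gap: 0.0113
finger_force: 50.0
```

Run:
```python
from plan import *
st();p,r=now();print(delta(p,r,np.array([.537,-.329,.11]),r))
A=env.grab_frame('scene');B=env.grab_frame('top')
cv2.imwrite('pics/s8.png',A)
o=np.hstack([cv2.resize(i,(400,500),interpolation=2) for i in(A[130:330,70:230+0],B[170:270,350:430])])
o=np.hstack([cv2.resize(A[130:310,70:320],(500,360),interpolation=2),cv2.resize(B[180:270,220:290],(280,360),interpolation=2)])
cv2.imwrite('pics/c8.png',np.clip(o*1.4,0,255).astype('uint8'))
```

```text
{'time_s': 16.7, 'joints': [0.012, 0.385, 0.617, 1.496, -0.224, 1.326, 0.518], 'position': [0.536, -0.332, 0.212], 'orientation': [2.356, 2.069, -0.0], 'wrist_force': [-0.499, 0.445, -0.787], 'torque': [-0.096, 0.084, -0.034], 'finger_gap': 0.011, 'finger_force': 49.982}
([0.002, 0.007, -0.254], [0.0, 0.0, 0.0])
```

View pics/c8.png

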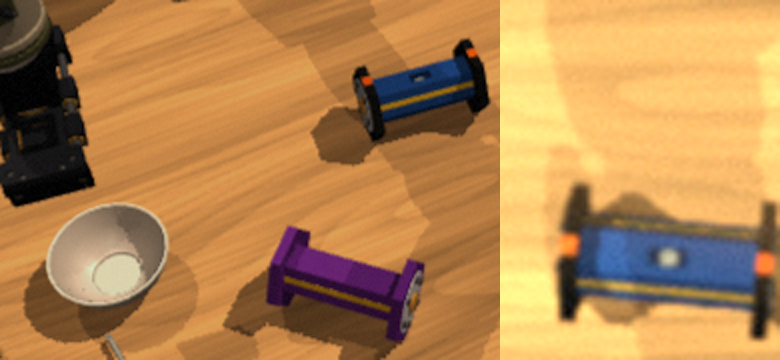

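The plug is out. In the top view the casing lies with its hole up, at px (262,244), and the bowl's rim is centred at scene (124,257). I lower the plug into the bowl.

Emit:
{"fn": "send_rows", "kwargs": {"targets": [{"tx":0.002,"ty":0.005,"tz":-0.1,"rx":0,"ry":0,"rz":0,"fingers":1},{"tx":0.002,"ty":0.007,"tz":-0.2,"rx":0,"ry":0,"rz":0,"fingers":1},{"tx":0.002,"ty":0.007,"tz":-0.27,"rx":0,"ry":0,"rz":0,"fingers":1},{"tx":0.002,"ty":0.007,"tz":-0.33,"rx":0,"ry":0,"rz":0,"fingers":1},{"tx":0.002,"ty":0.007,"tz":-0.38,"rx":0,"ry":0,"rz":0,"fingers":1},{"tx":0.002,"ty":0.007,"tz":-0.42,"rx":0,"ry":0,"rz":0,"fingers":1},{"tx":0.002,"ty":0.007,"tz":-0.44,"rx":0,"ry":0,"rz":0,"fingers":1},{"tx":0.002,"ty":0.007,"tz":-0.445,"rx":0,"ry":0,"rz":0,"fingers":1}]}}

```text
time_s: 17.6
position: [0.5379, -0.3248, 0.0323]
orientation: [2.353, 2.075, 0.001]
wrist_force: [-0.5, -0.3, -1.1]
finger_gap: 0.0114
finger_force: 50.0
```

Run:
```python
from plan import *
st()
```

```text
{'time_s': 17.6, 'joints': [0.054, 0.553, 0.544, 1.674, -0.328, 1.002, 0.584], 'position': [0.538, -0.325, 0.032], 'orientation': [2.353, 2.075, 0.001], 'wrist_force': [-0.471, -0.285, -1.108], 'torque': [-0.055, 0.031, -0.04], 'finger_gap': 0.011, 'finger_force': 49.982}
```

Emit:
{"fn": "send_rows", "kwargs": {"targets": [{"tx":0,"ty":-0.008,"tz":-0.006,"rx":0,"ry":0,"rz":0,"fingers":1},{"tx":0,"ty":-0.008,"tz":-0.012,"rx":0,"ry":0,"rz":0,"fingers":1},{"tx":0,"ty":-0.008,"tz":-0.012,"rx":0,"ry":0,"rz":0,"fingers":0.6},{"tx":0,"ty":-0.008,"tz":-0.012,"rx":0,"ry":0,"rz":0,"fingers":0.4},{"tx":0,"ty":-0.008,"tz":-0.012,"rx":0,"ry":0,"rz":0,"fingers":0.36},{"tx":0,"ty":-0.008,"tz":-0.012,"rx":0,"ry":0,"rz":0,"fingers":0.36},{"tx":0,"ty":-0.008,"tz":0.02,"rx":0,"ry":0,"rz":0,"fingers":0.36},{"tx":0,"ty":-0.008,"tz":0.08,"rx":0,"ry":0,"rz":0,"fingers":0.36}]}}

```text
time_s: 18.4
position: [0.537, -0.328, 0.0643]
orientation: [2.355, 2.075, -0.0]
wrist_force: [0.7, -0.6, 0.3]
finger_gap: 0.0272
finger_force: 0.0
```

Emit:
{"fn": "send_rows", "kwargs": {"targets": [{"tx":0,"ty":0,"tz":0.1,"rx":0,"ry":0,"rz":0,"fingers":0.36},{"tx":0,"ty":0,"tz":0.2,"rx":0,"ry":0,"rz":0,"fingers":0.36},{"tx":0,"ty":0,"tz":0.3,"rx":0,"ry":0,"rz":0,"fingers":0.36},{"tx":-0.05,"ty":0.05,"tz":0.4,"rx":0,"ry":0,"rz":0,"fingers":0.36},{"tx":-0.1,"ty":0.1,"tz":0.45,"rx":0,"ry":0,"rz":0,"fingers":0.36},{"tx":-0.15,"ty":0.18,"tz":0.45,"rx":0,"ry":0,"rz":0,"fingers":0.36},{"tx":-0.15,"ty":0.25,"tz":0.45,"rx":0,"ry":0,"rz":0,"fingers":0.36},{"tx":-0.15,"ty":0.25,"tz":0.45,"rx":0,"ry":0,"rz":0,"fingers":0.36}]}}

```text
time_s: 19.2
position: [0.4783, -0.2249, 0.2459]
orientation: [2.349, 2.079, 0.007]
wrist_force: [0.5, -0.2, 0.4]
finger_gap: 0.0277
finger_force: 0.0
```

Run:
```python
from plan import *
st();A=env.grab_frame('scene')
cv2.imwrite('pics/c9.png',np.clip(cv2.resize(A[110:380,70:430],(800,600),interpolation=2)*1.4,0,255).astype('uint8'))
```

```text
{'time_s': 19.2, 'joints': [-0.193, 0.096, 0.591, 1.714, -0.057, 1.342, 0.286], 'position': [0.478, -0.225, 0.246], 'orientation': [2.349, 2.079, 0.007], 'wrist_force': [0.522, -0.203, 0.362], 'torque': [-0.046, 0.004, 0.01], 'finger_gap': 0.028, 'finger_force': 0.0}
```

View pics/c9.png

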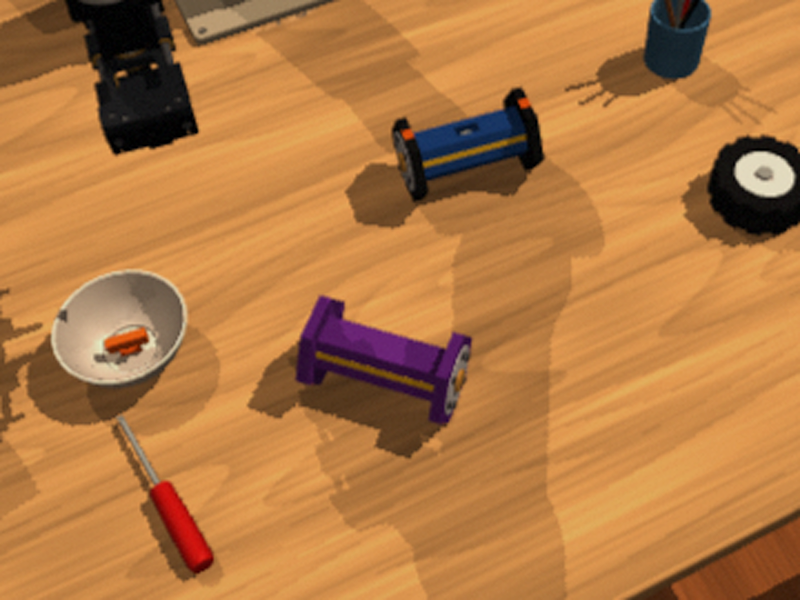

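The plug lies in the bowl at scene px (127,264), the casing has its hole up at (279,169), and the bystanders are undisturbed.

```bash
python3 -c "
from station import env
print(env.close_job())"
```

```text
the job is handed in; nothing more can be done
None
```

The job is done and handed in at about 19 s of the 66 s: I rolled the casing over two faces, and in the last picture its plug hole is up, the plug is in the upright bowl and the other objects look undisturbed; the hand-in gave no verdict.

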